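# Clear the case press: stack apart, each part to its well

## Robot

A 6-joint arm with a two-finger parallel gripper is mounted at the origin on a cart in front of the work surface, level with it; the furniture and walls round the work are solid. World frame = base frame: x ahead of the robot, y to its left, z up, the work surface at z = 0. Lengths are in m, angles in rad, forces in N, time in s.
With the tool pointing down it reaches from about 0.375 to 0.9 m from the base axis. Payload 3.1 kg.
Tool frame: the origin (TCP) lies where the fingers leave the gripper's body, on its centre line; the fingertips stand 70 mm ahead of it and the grasp point (between the pads) lies 51 mm ahead of it; z points along the fingers, y is the line along which they close (so a half turn about z gives the same grasp; the last joint's range is limited). The gripper opens to 87 mm and grips with 3 to 60 N. Pads are 19 mm wide; open, the fingers measure 117 mm over their backs; the gripper's body (75 mm by 190 mm) begins 51 mm behind the grasp point.
Start: joints at [-0.178, 0.527, 1.433, -0, 1.181, -0.178], TCP at [0.625, 0, 0.292] pointing down, gripper open.
Joint ranges: [-3.08, 3.08], [-0.75, 2.2], [0.22, 2.44], [-1.43, 4.57], [0, 2.65], [-2.85, 2.85]. Speed limits (rad/s): [2.79, 2.79, 3.14, 3.14, 3.14, 3.14].

## Interface

Orientations are given as a unit quaternion [x, y, z, w].
In Python, from rig import robot gives the robot as it stands.
- The arm moves only by the tool send_rows, never from a script. Its argument "deltas" is text: rows parted by semicolons, each of 7 numbers parted by spaces: the shift along the tool's x, y, z in mm, then the turn, a rotation vector about the tool's x, y, z in degrees, then the opening, from 0 (shut) to 1 (fully open). A call has 1 to 10 rows; each row shifts and turns the commanded pose from where the row before left it, along the tool's axes as they then stand; what a row does not reach is not made up. A row lasts 1/8 s, in which the tool goes at most 62.5 mm and 10.7 degrees, less where a joint would pass 70% of its speed; a pose out of reach is approached as far as the arm can. A call is refused whole if a number of a shift passes 62.5 or a number of a turn 10.7, either way. A call with a gripper value outside its range is refused whole. The fingers move at their own pace and stop on an object; "newtons" is the grip in N (left out, the last holds). Time passes only in rows, so rows that do not move let the fingers close. It gives the time, the measured TCP pose, the force, the opening and the grip force at its end, in the units of the state.
- robot.get_obs(): the state, without advancing time (a new reading comes with each control period).
- robot.camera(name): name is "side" or "top" or "wrist"; returns a dict with "image" (400x640x3 uint8, red, green, blue), "depth" (400x640 float32, m along the optical axis (not along the pixel's ray), 0 where there is no reading), "fovy" (degrees; the focal length in pixels is half the picture's height over the tangent of half this angle, whatever the lens; pixels are square), "cx", "cy" (the principal point, pixels), "rvec" (rotation vector, rad) and "tvec" (3), from world to camera coordinates, as OpenCV has them. Camera axes: x right, y down, z forward; pixel columns grow to the right and rows downward; lengths in m; the calibration is good to about 2 mm. The wrist camera is an equidistant fisheye: a pixel r from the principal point sees the ray r / f radians off the axis. A picture is of the moment at which its call begins.
- robot.hand_in(): hands the job in; it is judged then, once.
Trained networks look in the newest picture that a camera, given by its name, has taken for a name from the list of things; names that differ only in an ending like _2 or _b are one class to them, and where a whole thing is asked for, a point or a joint stands for the part that bears it (a point fixed in the world has none). Each returns a list of dicts, best first, with "p" (0 to 1); they miss things now and then, are a little off and sometimes report something else, mostly with a low value. They report only what shows in the picture. A call takes as long as a camera call.
- robot.find_in(camera, thing): "box" ([left, top, right, bottom] in pixels, round what is visible of it).
- robot.cut_out(camera, thing): "region" (400x640 bool, what is visible of it) and "box" ([left, top, right, bottom] in pixels, round what is visible of it).
The state is a dict: "time": time; "q": joint angles; "joint_velocities": joint speeds; "joint_torque": joint torques, N m; "position": TCP position; "tool_rot": TCP orientation; "ft_force": force on the tool from outside, world axes, zero at the start; "moment": the same for the moment, N m; "grip_width": finger opening in m; "grip_force": force on a finger pad.
Only numpy, scipy, OpenCV 4.12 (cv2) and the standard library are available. Lean on these libraries where they do the work, as an engineer would, in place of code of your own. Each camera call takes 0.05 s, during which the arm holds its last target. There are 200 camera calls.

## Task

A watch back has just been pressed on. Take the stack on the press apart one piece at a time from the top and set each flat in its own well of the wooden tray: the white pressing die in the small round well, the watch, kept back up, in the rectangular well with its lugs along the long side, the grey lower die in the middle-sized round well, and the aluminium anvil in the large round well. Let go of everything and do not disturb the loupe.

Things in the scene. Friction and masses are not known exactly. Their poses are not given: they have to be found in the camera images.
- upper_die_mid (a point): White plastic pressing die, top of the stack: upright cylinder 28 mm in diameter, 20 mm tall, about 30 g, resting loose on the flat back of the watch. The point is its centre, 10 mm above its underside; z up.
- watch_mid (a point): Steel watch head, no strap, back up under the white die. 38 mm wide across its flat flanks (its y; grip here; flush crown on one), 44 mm over the lug tips (its x), 16 mm tall: bezel 29 mm wide at 0-3 mm, flanks 3-14 mm, back above. The bezel sits 3 mm deep in the lower die's cup, 2.5 mm play; the flanks stand clear above. 70 g. Point: centre, 8 mm above its underside. z up. Yaw varies.
- lower_die_mid (a point): Grey plastic lower die under the watch: ring 46 mm in diameter, 18 mm tall, with a 34 mm cup 8 mm deep in its top. Stands loose on the flat top of the anvil. About 60 g. The point is its centre, 9 mm above its underside; z up.
- anvil_mid (a point): Aluminium anvil disc, bottom of the stack: 58 mm in diameter, 16 mm tall, on the fixed press's 40 mm boss, 30 mm above the bench. Its 14 mm blind bore sits over the press's 9 mm pin, 11 mm high: lift it straight up past that. 140 g. Point: centre, 8 mm above its underside. At the start its x points to the press's column, 150 mm off and 190 mm high; the press's head is swung back behind that.
- well_small_floor (a point): Small round well, 43 mm wide, 3 mm deep, for the white die. It is in one of four 84 mm square beech blocks that lie two by two in a 180 mm wooden tray (rim 2 mm below the block tops); which block lies where varies. The point is the centre of the well's grey floor, 12 mm above the bench; the block's top is 3 mm higher. Fixed.
- well_watch_floor (a point): Rectangular well, 60 mm along its x and 53 mm along its y, 3 mm deep, in another block of the tray. The point is the centre of its floor, 12 mm above the bench. Fixed. For the watch, lugs along x (either way round).
- well_medium_floor (a point): Middle-sized round well, 61 mm wide, 3 mm deep, in another block of the tray. The point is the centre of its floor, 12 mm above the bench. Fixed. For the lower die.
- well_large_floor (a point): Large round well, 73 mm wide, 3 mm deep, in another block of the tray. The point is the centre of its floor, 12 mm above the bench. Fixed. For the anvil.
- lamp_cable_mid (a point): Black lamp cable, 15 mm thick, fixed and stiff: an obstacle. It hangs 470 to 500 mm above the bench, running ahead from x 0.30, y -0.18 past this point to x 0.81, y -0.23 (m). All the work lies on its left; wrist and arm must keep left of it too. If the hand starts on its right, first lift it over the cable (fingertips above 540 mm), then move left, then down.
- loupe: Eye loupe, brass and black, 35 mm in diameter, 30 mm tall, standing loose on the bench near the tray; not to be disturbed. Origin at the centre of its underside.

How it is judged:
By the outcome, as a careful person would: the job done as asked, in the order asked, and still so for the second after the job is handed in, with the robot touching nothing.
It also fails if it takes over 104 s, if anything falls off the work surface, if the arm or the gripper's body presses on something with over 40 N, if the wrist force passes 120 N, or if a joint passes its speed limit or range.

## Working session

There is one attempt and no reset: what is moved stays moved. The work goes in short steps, Python scripts to look and compute and a tool call to move; the robot and the scene stay as the last step left them, time stands still between calls to the robot, and variables do not carry over. Pictures are saved under pics/ and viewed, at most 14 in all, crops included, and the job is handed in when it is done.

Besides the shell and the picture viewer there is one more tool, called after "Request:" as name(argument=value, ...) on one line, values as JSON. send_rows: Moves the arm, as the interface text tells. Its arguments: {"type":"object","properties":{"deltas":{"type":"string"},"newtons":{"type":"number"}},"required":["deltas"]}

```bash
ls; mkdir -p pics; cat > h.py <<'E'
import numpy as np, cv2
from rig import robot
from scipy.spatial.transform import Rotation as R
def cam(n,save=None):
    c=robot.camera(n)
    if save: cv2.imwrite(f'pics/{save}.png',c['image'][:,:,::-1])
    c['f']=200/np.tan(np.radians(c['fovy'])/2); c['R']=R.from_rotvec(c['rvec']).as_matrix(); c['n']=n
    return c
def cloud(c):
    v,u=np.mgrid[:400,:640]; x=(u-c['cx']); y=(v-c['cy']); z=c['depth']
    if c['n']=='wrist':
        r=np.hypot(x,y)+1e-9; t=np.tan(np.minimum(r/c['f'],1.5))/r; P=np.stack([x*t*z,y*t*z,z],-1)
    else: P=np.stack([x*z/c['f'],y*z/c['f'],z],-1)
    W=(P-np.ravel(c['tvec']))@c['R']; W[z<=0]=np.nan
    return W
E
python3 - <<'E'
from h import *
o=robot.get_obs(); print({k:np.round(v,3) for k,v in o.items()})
for n in ['side','top','wrist']:
    c=cam(n,n+'0'); W=cloud(c); print(n,'campos',np.round(-c['R'].T@np.ravel(c['tvec']),3))
    for t in ['upper_die_mid','watch_mid','lower_die_mid','anvil_mid','well_small_floor','well_watch_floor','well_medium_floor','well_large_floor','loupe','lamp_cable_mid']:
        for d in robot.cut_out(n,t)[:2]:
            p=W[d['region']]; print(t,round(d['p'],2),np.round(d['box']),np.round(np.nanmedian(p,0),3), np.round(np.nanpercentile(p,3,0),3),np.round(np.nanpercentile(p,97,0),3))
E
```

```text
pics
{'time': np.float64(0.0), 'q': array([-0.178,  0.528,  1.434, -0.   ,  1.181, -0.178]), 'joint_velocities': array([-0.   , -0.001, -0.002,  0.001,  0.002,  0.   ]), 'joint_torque': array([-1.0000e-03, -4.4005e+01, -1.7659e+01,  6.3000e-02,  5.8000e-02,
       -0.0000e+00]), 'position': array([0.624, 0.   , 0.291]), 'tool_rot': array([ 0.707,  0.707, -0.001, -0.001]), 'ft_force': array([0.546, 0.64 , 0.904]), 'moment': array([ 0.049, -0.014, -0.001]), 'grip_force': np.float64(0.0), 'grip_width': np.float64(0.087)}
side campos [ 0.316 -0.73   0.813]
upper_die_mid 0.55 [379. 251. 391. 265.] [ 0.685 -0.077  0.095] [ 0.675 -0.086  0.083] [ 0.697 -0.064  0.098]
watch_mid 0.44 [376. 259. 394. 269.] [ 0.681 -0.083  0.073] [ 0.668 -0.094  0.065] [ 0.704 -0.064  0.078]
anvil_mid 0.66 [370. 269. 394. 286.] [ 0.676 -0.092  0.042] [ 0.66  -0.1    0.021] [ 0.71  -0.061  0.047]
well_small_floor 0.89 [286. 269. 320. 300.] [ 0.498 -0.016  0.014] [ 0.455 -0.061  0.01 ] [0.541 0.028 0.017]
well_watch_floor 0.56 [294. 248. 327. 269.] [0.551 0.052 0.013] [0.504 0.015 0.009] [0.586 0.087 0.016]
well_medium_floor 0.97 [316. 272. 356. 301.] [ 0.572 -0.057  0.013] [ 0.527 -0.104  0.009] [ 0.616 -0.013  0.016]
well_medium_floor 0.38 [379. 250. 390. 264.] [ 0.686 -0.076  0.095] [ 0.675 -0.086  0.08 ] [ 0.699 -0.061  0.098]
well_large_floor 0.74 [321. 246. 359. 275.] [0.616 0.017 0.012] [ 0.569 -0.027  0.009] [0.66  0.059 0.016]
loupe 0.55 [272. 319. 288. 340.] [ 0.406 -0.131  0.024] [ 0.391 -0.139  0.   ] [ 0.422 -0.111  0.031]Traceback (most recent call last):
  File "<stdin>", line 6, in <module>
ValueError: it knows: anvil_mid, loupe, lower_die_mid, upper_die_mid, watch_mid, well_large_floor, well_medium_floor, well_small_floor, well_watch_floor
```

```bash
cat >> h.py <<'E'
T=['upper_die_mid','watch_mid','lower_die_mid','anvil_mid','well_small_floor','well_watch_floor','well_medium_floor','well_large_floor','loupe']
def look(n,save=None,things=T,k=1):
    c=cam(n,save); W=cloud(c); print(n,'campos',np.round(-c['R'].T@np.ravel(c['tvec']),3))
    for t in things:
        for d in robot.cut_out(n,t)[:k]:
            p=W[d['region']]; print(t,round(d['p'],2),np.round(d['box']),*[np.round(q,3) for q in (np.nanmedian(p,0),np.nanpercentile(p,3,0),np.nanpercentile(p,97,0))])
    return c,W
E
python3 - <<'E'
from h import *
look('top','top1'); look('wrist','wrist1')
a=[cv2.imread(f'pics/{x}.png') for x in ('top1','wrist1')]
cv2.imwrite('pics/m1.png',cv2.resize(np.vstack(a),(480,600)))
cv2.imwrite('pics/s1.png',cv2.resize(cv2.imread('pics/side0.png')[150:350,200:480],(800,571)))
E
```

```text
top campos [ 0.333 -0.022  1.506]
well_small_floor 0.88 [301. 212. 320. 244.] [ 0.495 -0.032  0.015] [ 0.45  -0.06   0.008] [ 0.532 -0.015  0.021]
well_medium_floor 0.83 [311. 192. 335. 223.] [ 0.567 -0.067  0.014] [ 0.521 -0.101  0.007] [ 0.611 -0.04   0.022]
wrist campos [0.624 0.086 0.385]
upper_die_mid 0.75 [367. 234. 392. 263.] [ 0.686 -0.065  0.097] [ 0.674 -0.081  0.076] [ 0.699 -0.056  0.098]
lower_die_mid 0.85 [357. 218. 394. 250.] [ 0.681 -0.05   0.059] [ 0.665 -0.065  0.048] [ 0.706 -0.046  0.065]
anvil_mid 0.81 [348. 210. 395. 247.] [ 0.677 -0.049  0.045] [ 0.659 -0.079  0.033] [ 0.712 -0.04   0.047]
well_small_floor 0.76 [187. 138. 267. 222.] [ 0.499 -0.01   0.015] [ 0.455 -0.054  0.011] [0.542 0.033 0.016]
well_watch_floor 0.71 [207.  78. 300. 163.] [0.541 0.062 0.014] [0.497 0.019 0.011] [0.583 0.105 0.016]
well_medium_floor 0.62 [239. 172. 324. 254.] [ 0.571 -0.052  0.014] [ 0.528 -0.096  0.011] [ 0.615 -0.008  0.016]
well_large_floor 0.56 [265. 106. 358. 200.] [0.613 0.02  0.013] [ 0.57  -0.023  0.011] [0.657 0.063 0.016]
loupe 0.62 [166. 239. 187. 256.] [ 0.413 -0.107  0.01 ] [ 0.399 -0.12   0.003] [ 0.423 -0.104  0.022]
```

View pics/m1.png

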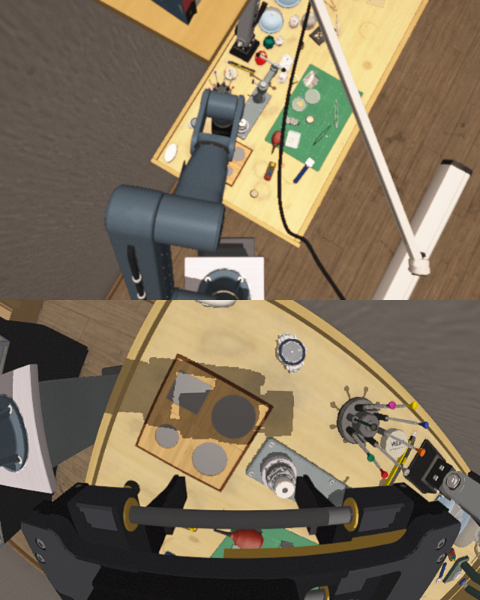

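View pics/s1.png

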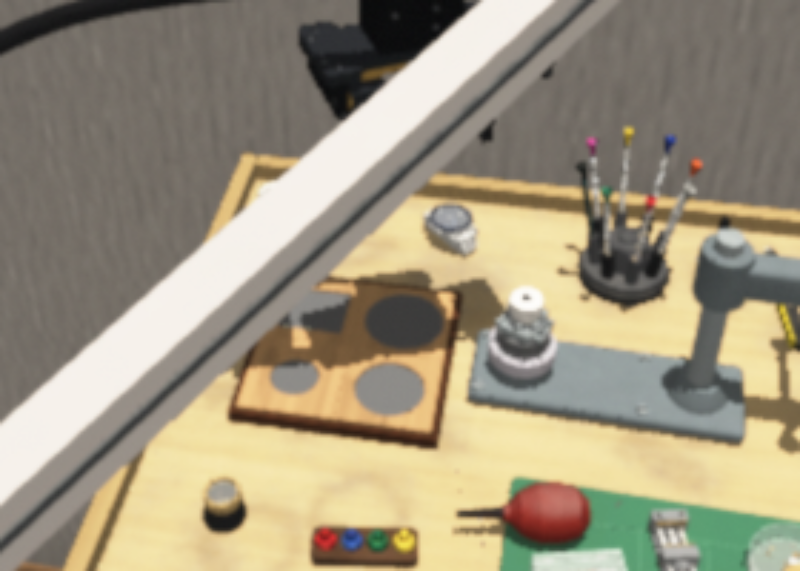

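The stack (die top near wrist px 375,245) stands clear of the tray. The hand is already left of the cable. Next I'll fit the wells and the white die.

```bash
python3 - <<'E'
from h import *
c,W=look('wrist','w2',['upper_die_mid'])
hsv=cv2.cvtColor(c['image'],cv2.COLOR_RGB2HSV)
m=(W[...,2]>.09)&(W[...,2]<.103)&(np.hypot(W[...,0]-.686,W[...,1]+.067)<.03)
p=W[m][:,:2].astype(np.float32); print('die',len(p),cv2.minEnclosingCircle(p),p.mean(0))
print('column',np.nanmedian(W[(W[...,2]>.12)&(W[...,0]>.75)&(W[...,0]<.95)&(abs(W[...,1])<.2)],0))
for t in T[4:8]:
    r=robot.cut_out('wrist',t)[0]['region']
    b=W[r][:,:2]; b=b[~np.isnan(b).any(1)].astype(np.float32); print(t,'block',cv2.minAreaRect(b))
    g=(r&(hsv[...,1]<60)).astype(np.uint8); g=cv2.morphologyEx(g,cv2.MORPH_OPEN,np.ones((3,3)))
    n,l,s,_=cv2.connectedComponentsWithStats(g); k=1+s[1:,4].argmax()
    q=W[l==k][:,:2]; q=q[~np.isnan(q).any(1)].astype(np.float32); print('  well',len(q),cv2.minAreaRect(q),cv2.minEnclosingCircle(q))
cv2.imwrite('pics/w2c.png',cv2.resize(c['image'][60:280,150:420,::-1],(736,600)))
E
```

```text
wrist campos [0.624 0.086 0.385]
upper_die_mid 0.83 [365. 235. 391. 264.] [ 0.685 -0.066  0.097] [ 0.674 -0.08   0.08 ] [ 0.698 -0.055  0.098]
die 506 ((0.6864328384399414, -0.06856758892536163), 0.014371725730597973) [ 0.6861382  -0.06692851]
column [0.8260036  0.14558199 0.18601523]
well_small_floor block ((0.4981451630592346, -0.011120688170194626), (0.0849958211183548, 0.08498013764619827), 60.71565246582031)
  well 735 ((0.49785318970680237, -0.011866167187690735), (0.0405140146613121, 0.04026487469673157), 85.17118072509766) ((0.4978722631931305, -0.011273649521172047), 0.02103276364505291)
well_watch_floor block ((0.5393108129501343, 0.06111595779657364), (0.08593308180570602, 0.08723903447389603), 59.857994079589844)
  well 1953 ((0.5398176908493042, 0.06174534186720848), (0.05219411477446556, 0.05909142270684242), 59.98926544189453) ((0.5405031442642212, 0.06128854677081108), 0.037733208388090134)
well_medium_floor block ((0.5708706378936768, -0.05267176032066345), (0.08479797840118408, 0.08498717844486237), 60.48188400268555)
  well 1533 ((0.5708444714546204, -0.053036898374557495), (0.059002071619033813, 0.0585579052567482), 42.43029022216797) ((0.5703936815261841, -0.05314527451992035), 0.030490998178720474)
well_large_floor block ((0.6131414771080017, 0.019655577838420868), (0.08631335198879242, 0.08621224015951157), 59.91372299194336)
  well 2589 ((0.612496018409729, 0.019678642973303795), (0.06880595535039902, 0.07031551003456116), 0.7187556028366089) ((0.61266028881073, 0.019425036385655403), 0.035975418984889984)
```

View pics/w2c.png

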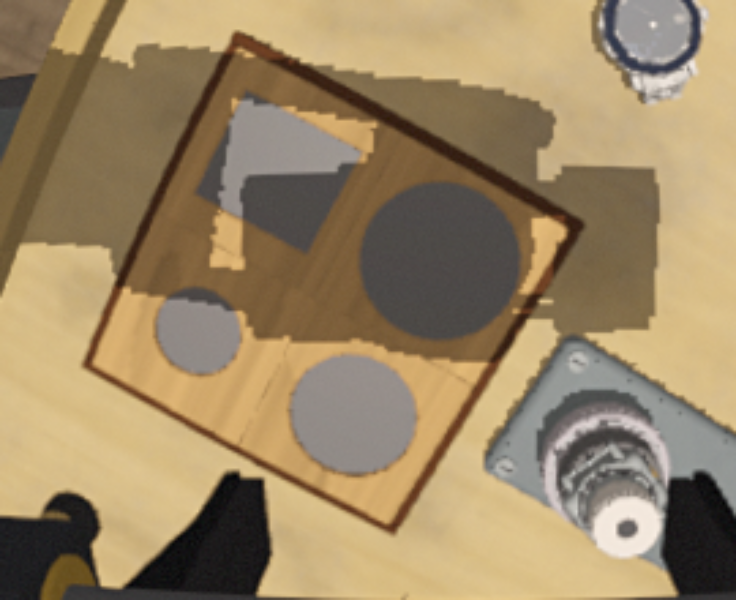

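The crop shows the tray wells: small at (198,330), rectangular at (280,175), large at (440,260) and medium at (353,413). The stack leans with perspective, with the die top at (625,525). I'll go for the white die.

Request:
send_rows(deltas="-17 15.5 0 0 0 0 1;-17 15.5 0 0 0 0 1;-17 15.5 0 0 0 0 1;-17 15.5 0 0 0 0 1;0 0 30 0 0 0 0.7;0 0 30 0 0 0 0.7;0 0 30 0 0 0 0.7;0 0 0 0 0 0 0.7", newtons=12)

```text
time: 2.8
position: [0.6852, -0.0676, 0.1993]
tool_rot: [0.707, 0.707, -0.002, -0.003]
ft_force: [-0.1, 0.4, 0.2]
grip_width: 0.0628
grip_force: 0.0
```

```bash
python3 - <<'E'
from h import *
c,W=look('wrist','w3',T[:4])
m=(W[...,2]>.09)&(W[...,2]<.103)&(np.hypot(W[...,0]-.686,W[...,1]+.067)<.03)
p=W[m][:,:2].astype(np.float32); print('die',len(p),cv2.minEnclosingCircle(p))
cv2.imwrite('pics/w3c.png',cv2.resize(c['image'][120:400,160:500,::-1],(728,600)))
E
```

```text
wrist campos [0.685 0.019 0.292]
upper_die_mid 0.74 [306. 207. 345. 251.] [ 0.687 -0.066  0.097] [ 0.675 -0.08   0.085] [ 0.699 -0.055  0.098]
watch_mid 0.97 [296. 190. 355. 231.] [ 0.686 -0.058  0.074] [ 0.667 -0.076  0.066] [ 0.708 -0.048  0.078]
lower_die_mid 0.67 [300. 183. 355. 210.] [ 0.69  -0.05   0.062] [ 0.669 -0.062  0.047] [ 0.708 -0.046  0.066]
anvil_mid 0.8 [292. 173. 361. 220.] [ 0.686 -0.05   0.046] [ 0.66  -0.074  0.038] [ 0.714 -0.04   0.047]
die 1262 ((0.6872036457061768, -0.06843158602714539), 0.014536803588271141)
```

View pics/w3c.png

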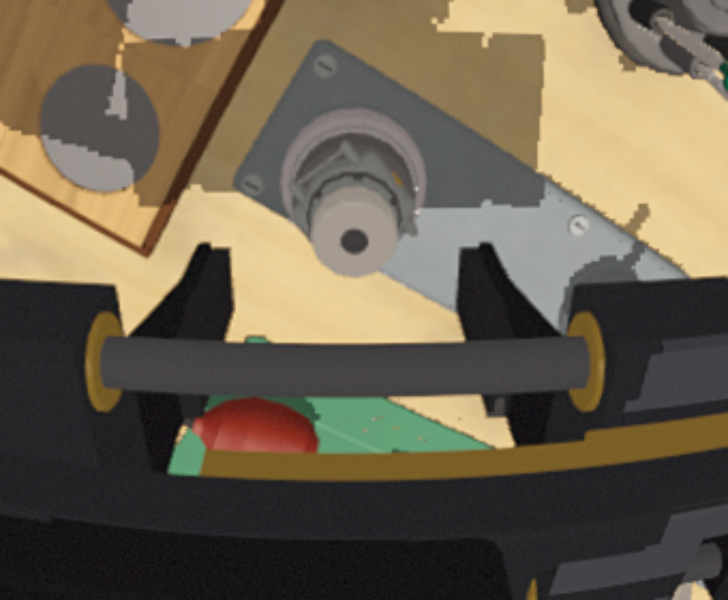

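The die top is at (353,240), centred between the fingers. I'll descend and grip.

Request:
send_rows(deltas="0 1.5 16 0 0 0 0.7;0 0 16 0 0 0 0.7;0 0 15 0 0 0 0.7;0 0 0 0 0 0 0.6;0 0 0 0 0 0 0.25;0 0 0 0 0 0 0.2;0 0 0 0 0 0 0.2;0 0 0 0 0 0 0.2")

```text
time: 4.05
position: [0.6887, -0.068, 0.1559]
tool_rot: [0.707, 0.707, 0.0, 0.0]
ft_force: [-0.4, 0.4, 1.7]
grip_width: 0.0277
grip_force: 12.0
```

Request:
send_rows(deltas="0 0 -10 0 0 0 0.2;0 0 -25 0 0 0 0.2;7 -20 -15 0 0 0 0.2;7 -26 0 0 0 0 0.2;7 -26 0 0 0 0 0.2;7 -26 0 0 0 0 0.2;7 -26 0 0 0 0 0.2;7 -26 0 0 0 0 0.2;7 -26 0 0 0 0 0.2;7.5 -14.5 0 0 0 0 0.2")

```text
time: 5.3
position: [0.4969, -0.0111, 0.2059]
tool_rot: [0.707, 0.707, 0.0, 0.0]
ft_force: [0.3, -0.2, -0.5]
grip_width: 0.0277
grip_force: 12.0
```

Request:
send_rows(deltas="0 0 25 0 0 0 0.2;0 0 25 0 0 0 0.2;0 0 25 0 0 0 0.2;0 0 20 0 0 0 0.2;0 0 10 0 0 0 0.2;0 0 4 0 0 0 0.2;0 0 3 0 0 0 0.2;0 0 0 0 0 0 0.2;0 0 0 0 0 0 0.2")

```text
time: 6.42
position: [0.4982, -0.0115, 0.0937]
tool_rot: [0.707, 0.707, 0.0, 0.0]
ft_force: [0.5, -0.2, 0.0]
grip_width: 0.0273
grip_force: 12.0
```

Request:
send_rows(deltas="0 0 1.2 0 0 0 0.2;0 0 0 0 0 0 0.2;0 0 0 0 0 0 0.2")

```text
time: 6.8
position: [0.498, -0.0115, 0.0921]
tool_rot: [0.707, 0.707, -0.0, -0.0]
ft_force: [1.1, 0.4, -0.5]
grip_width: 0.0275
grip_force: 12.0
```

Request:
send_rows(deltas="0 0 0.5 0 0 0 0.2;0 0 0 0 0 0 0.37;0 0 0 0 0 0 0.42;0 0 0 0 0 0 0.5;0 0 0 0 0 0 0.6;0 0 -10 0 0 0 0.6;0 0 -20 0 0 0 0.6;0 0 -40 0 0 0 0.6;0 0 -40 0 0 0 0.6")

```text
time: 7.92
position: [0.4977, -0.0114, 0.203]
tool_rot: [0.707, 0.707, -0.0, -0.0]
ft_force: [0.4, -1.4, -0.1]
grip_width: 0.0522
grip_force: 0.0
```

Request:
send_rows(deltas="-7 20 0 0 0 0 0.7;-7 30 0 0 0 0 0.7;-7 30 0 0 0 0 0.7;-7 30 0 0 0 0 0.7;-7 30 0 0 0 0 0.7;-7 30 0 0 0 0 0.7;-7.5 18.5 0 0 0 0 0.7;-7 0 0 0 0 0 0.7;0 0 0 0 0 0 0.7")

```text
time: 9.05
position: [0.6853, -0.0683, 0.2015]
tool_rot: [0.707, 0.707, -0.0, -0.001]
ft_force: [0.1, 0.0, -0.1]
grip_width: 0.0609
grip_force: 0.0
```

```bash
python3 - <<'E'
from h import *
c,W=look('wrist','w4',['upper_die_mid','watch_mid','lower_die_mid','well_small_floor'])
print(robot.get_obs()['position'])
m=(W[...,2]>.0735)&(W[...,2]<.083)&(np.hypot(W[...,0]-.687,W[...,1]+.067)<.04)
p=W[m][:,:2].astype(np.float32); print('back',len(p),cv2.minEnclosingCircle(p))
m=(W[...,2]>.0655)&(W[...,2]<.083)&(np.hypot(W[...,0]-.687,W[...,1]+.067)<.04)
p=W[m][:,:2].astype(np.float32); print('watch',len(p),cv2.minAreaRect(p))
cv2.imwrite('pics/w4c.png',cv2.resize(c['image'][120:300,210:430,::-1],(733,600),interpolation=cv2.INTER_CUBIC))
E
```

```text
wrist campos [0.685 0.018 0.294]
watch_mid 0.64 [297. 188. 352. 245.] [ 0.686 -0.066  0.077] [ 0.668 -0.085  0.067] [ 0.706 -0.049  0.078]
well_small_floor 0.88 [101.  85. 188. 195.] [ 0.504 -0.008  0.015] [ 0.454 -0.056  0.012] [0.545 0.034 0.016]
[ 0.68585169 -0.06760449  0.20171911]
back 1786 ((0.6866601705551147, -0.06830815225839615), 0.02130732499063015)
watch 2241 ((0.6871839165687561, -0.06864193826913834), (0.03984977304935455, 0.04369118809700012), 38.13412094116211)
```

View pics/w4c.png

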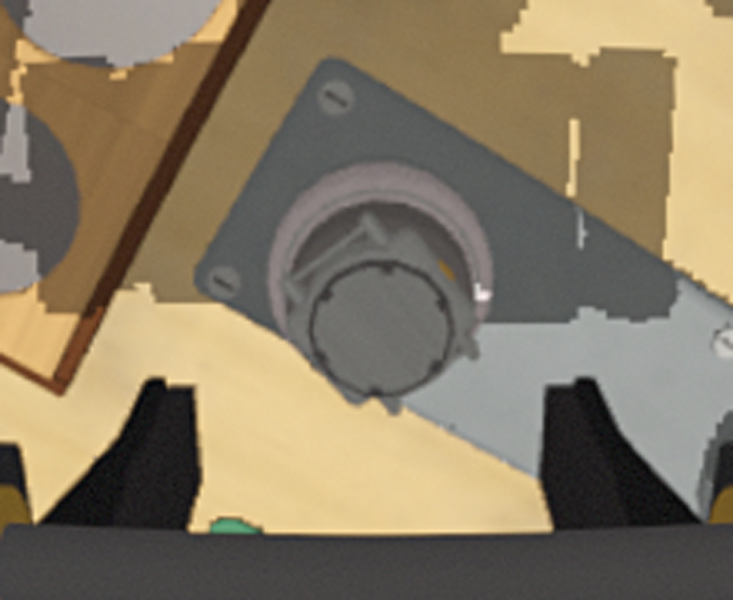

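Watch back is at (382,328), with lug tips at (290,285), (372,228), (470,345) and (390,402) and the crown at (447,268). The flank axis is therefore at about 38°. I'll turn and go down onto the flanks.

Request:
send_rows(deltas="0 0 0 0 0 -9.5 0.7;0 0 0 0 0 -9.5 0.7;0 0 0 0 0 -9.5 0.7;0 0 0 0 0 -9.5 0.7;0 0 20 0 0 0 0.7;0 0 20 0 0 0 0.7;0 0 15 0 0 0 0.7;0 0 9.5 0 0 0 0.7;0 0 0 0 0 0 0.7;0 0 0 0 0 0 0.7", newtons=15)

```text
time: 10.55
position: [0.6869, -0.0681, 0.1375]
tool_rot: [0.438, 0.899, 0.0, 0.001]
ft_force: [0.3, 0.1, -0.2]
grip_width: 0.0608
grip_force: 0.0
```

Request:
send_rows(deltas="0 0 0 0 0 0 0.5;0 0 0 0 0 0 0.3;0 0 0 0 0 0 0.3;0 0 0 0 0 0 0.3;0 0 0 0 0 0 0.3")

```text
time: 11.18
position: [0.6865, -0.068, 0.1374]
tool_rot: [0.438, 0.899, -0.0, 0.0]
ft_force: [-0.6, 0.4, 2.4]
grip_width: 0.038
grip_force: 15.0
```

Request:
send_rows(deltas="0 0 -6 0 0 0 0.3;0 0 -14 0 0 0 0.3;0 0 -20 0 0 0 0.3;0 0 -20 0 0 0 0.3;24 -4.5 0 0 0 0 0.3;24 -4.5 0 0 0 0 0.3;24 -4.5 0 0 0 0 0.3;24 -4.5 0 0 0 0 0.3;24 -4.5 0 0 0 0 0.3")

```text
time: 12.3
position: [0.5948, 0.0132, 0.1987]
tool_rot: [0.438, 0.899, 0.0, 0.001]
ft_force: [-0.4, 0.0, -1.1]
grip_width: 0.0378
grip_force: 15.0
```

Request:
send_rows(deltas="24 -4.5 0 0 0 0 0.3;24 -4.5 0 0 0 0 0.3;24 -4.5 0 0 0 0 0.3;0 0 0 0 0 -7.5 0.3;0 0 0 0 0 -7.5 0.3;0 0 0 0 0 -7 0.3;0 0 25 0 0 0 0.3;0 0 25 0 0 0 0.3;0 0 0 0 0 0 0.3;0 0 0 0 0 0 0.3")

```text
time: 13.55
position: [0.5408, 0.0611, 0.1484]
tool_rot: [0.259, 0.966, 0.0, 0.001]
ft_force: [-0.1, -0.1, -1.0]
grip_width: 0.0378
grip_force: 15.0
```

```bash
python3 - <<'E'
from h import *
c,W=look('wrist','w5',['watch_mid','well_watch_floor'])
cv2.imwrite('pics/w5c.png',cv2.resize(c['image'][100:340,160:480,::-1],(800,600)))
E
```

```text
wrist campos [0.466 0.105 0.241]
watch_mid 0.76 [290. 223. 353. 278.] [0.538 0.064 0.088] [0.523 0.045 0.078] [0.556 0.081 0.089]
well_watch_floor 0.66 [261. 156. 376. 244.] [0.527 0.07  0.014] [0.493 0.026 0.011] [0.565 0.108 0.016]
```

View pics/w5c.png

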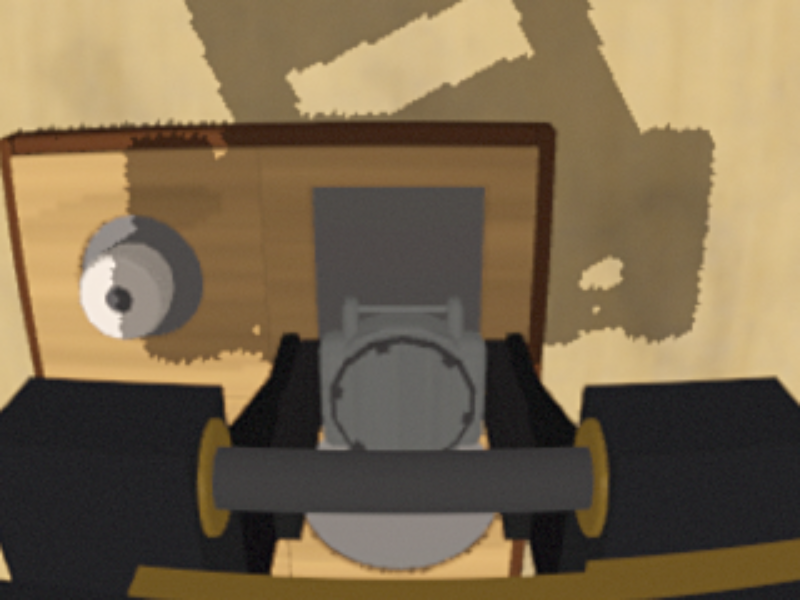

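The watch hangs level and square over its well at (400,190 to 450). The white die is seated in the small well at (128,285).

Request:
send_rows(deltas="0 0 20 0 0 0 0.3;0 0 20 0 0 0 0.3;0 0 10 0 0 0 0.3;0 0 5 0 0 0 0.3;0 0 3 0 0 0 0.3;0 0 1 0 0 0 0.3;0 0 0 0 0 0 0.3;0 0 0 0 0 0 0.3")

```text
time: 14.7
position: [0.5401, 0.0612, 0.0884]
tool_rot: [0.259, 0.966, 0.0, 0.0]
ft_force: [0.1, 0.2, 0.9]
grip_width: 0.0377
grip_force: 15.0
```

Request:
send_rows(deltas="0 0 0.4 0 0 0 0.3;0 0 0 0 0 0 0.47;0 0 0 0 0 0 0.52;0 0 0 0 0 0 0.58;0 0 0 0 0 0 0.64;0 0 -10 0 0 0 0.64;0 0 -20 0 0 0 0.64;0 0 -40 0 0 0 0.75;0 0 -40 0 0 0 0.75")

```text
time: 15.82
position: [0.5397, 0.0612, 0.1991]
tool_rot: [0.259, 0.966, -0.0, -0.0]
ft_force: [0.6, -0.2, -0.3]
grip_width: 0.0638
grip_force: 0.0
```

Request:
send_rows(deltas="-24 -4.8 0 0 0 0 0.75;-24 -4.8 0 0 0 0 0.75;-24 -4.8 0 0 0 0 0.75;-24 -4.8 0 0 0 0 0.75;-24 -4.8 0 0 0 0 0.75;-24 -4.8 0 0 0 0 0.75;-24 -4.8 0 0 0 0 0.75;-24 -4.8 0 0 0 0 0.75;0 0 0 0 0 0 0.75;0 0 0 0 0 0 0.75")

```text
time: 17.08
position: [0.6859, -0.0674, 0.1976]
tool_rot: [0.259, 0.966, 0.0, -0.001]
ft_force: [-0.1, 0.3, -0.4]
grip_width: 0.0654
grip_force: 0.0
```

```bash
python3 - <<'E'
from h import *
c,W=look('wrist','w6',['lower_die_mid','anvil_mid','watch_mid'])
print(robot.get_obs()['position'])
for n,z,r in (('lower',.058,.04),('anvil',.042,.045)):
    m=(W[...,2]>z)&(W[...,2]<z+.010)&(np.hypot(W[...,0]-.687,W[...,1]+.067)<r)
    p=W[m][:,:2].astype(np.float32); print(n,len(p),cv2.minEnclosingCircle(p),np.median(W[m][:,2]))
cv2.imwrite('pics/w6c.png',cv2.resize(c['image'][20:320,120:520,::-1],(800,600)))
E
```

```text
wrist campos [ 0.612 -0.024  0.29 ]
lower_die_mid 0.94 [291. 184. 347. 244.] [ 0.686 -0.068  0.057] [ 0.665 -0.088  0.052] [ 0.706 -0.048  0.065]
anvil_mid 0.92 [287. 172. 354. 224.] [ 0.669 -0.055  0.046] [ 0.659 -0.094  0.031] [ 0.705 -0.041  0.048]
watch_mid 0.75 [345.   2. 386.  13.] [0.557 0.053 0.024] [0.546 0.041 0.012] [0.565 0.068 0.029]
[ 0.68626394 -0.06723475  0.19775604]
lower 1292 ((0.6871733069419861, -0.06907252222299576), 0.02339622564613819) 0.06360097118450074
anvil 937 ((0.6866491436958313, -0.06886238604784012), 0.029384762048721313) 0.04596001282593609
```

View pics/w6c.png

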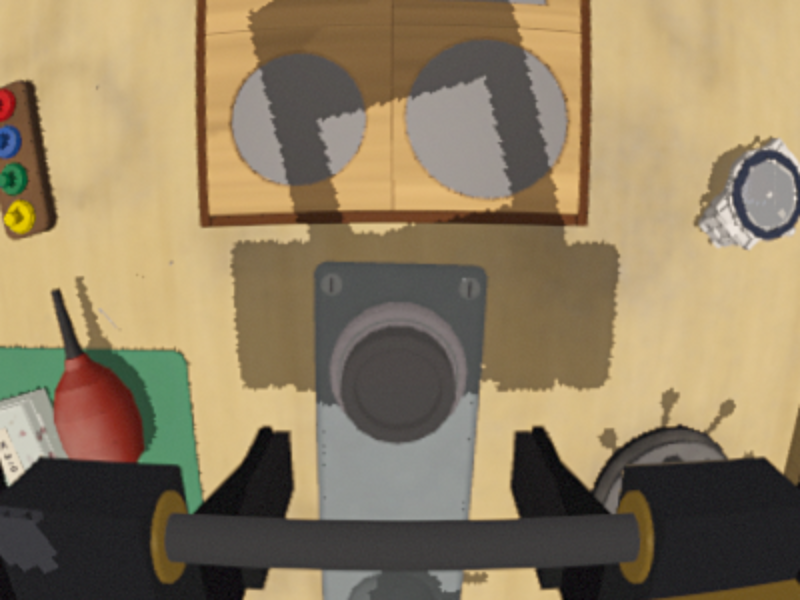

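The lower die sits at (400,385) on the anvil, between the fingers. There is a tool holder to the lower right (680,470), so I'll check its clearance before lowering the body.

```bash
python3 - <<'E'
from h import *
for n in ('side','wrist'):
    c=cam(n); W=cloud(c)
    for lo,hi in ((.02,.06),(.08,.13),(.13,.22)):
        m=(W[...,2]>lo)&(W[...,2]<hi)&(W[...,0]>.72)&(W[...,0]<.9)&(W[...,1]>-.03)&(W[...,1]<.2)
        p=W[m]; 
        if len(p)<5: continue
        d=np.array([.5,.866]); e=np.array([.866,-.5]); q=p[:,:2]-[.687,-.069]
        a,b=q@d,q@e; k=abs(b)<.05
        print(n,lo,len(p),np.round(p[:,:2].mean(0),3),'closest along body where |b|<50mm:',a[k].min() if k.any() else None, 'min dist',np.hypot(a,b).min())
E
```

```text
side 0.02 775 [0.825 0.065] closest along body where |b|<50mm: 0.23416508274496842 min dist 0.13355988176389783
side 0.08 459 [0.86  0.073] closest along body where |b|<50mm: 0.13389161520131387 min dist 0.12110421004765501
side 0.13 656 [0.868 0.11 ] closest along body where |b|<50mm: 0.13453234587448065 min dist 0.11546736311309257
wrist 0.02 3831 [0.793 0.16 ] closest along body where |b|<50mm: 0.1413693435669175 min dist 0.13334865591288642
wrist 0.08 5814 [0.793 0.167] closest along body where |b|<50mm: 0.2543865325410916 min dist 0.2545595862397775
wrist 0.13 5918 [0.836 0.127] closest along body where |b|<50mm: 0.072467591451158 min dist 0.07682807829805394
```

Request:
send_rows(deltas="-1.2 -1 20 0 0 0 0.75;0 0 25 0 0 0 0.75;0 0 20 0 0 0 0.75;0 0 10 0 0 0 0.75;0 0 0 0 0 0 0.75;0 0 0 0 0 0 0.6;0 0 0 0 0 0 0.4;0 0 0 0 0 0 0.4;0 0 0 0 0 0 0.4;0 0 0 0 0 0 0.4")

```text
time: 18.62
position: [0.6879, -0.0697, 0.1235]
tool_rot: [0.259, 0.966, -0.0, 0.001]
ft_force: [-0.1, 0.4, 3.9]
grip_width: 0.0452
grip_force: 15.0
```

Request:
send_rows(deltas="0 0 -6 0 0 0 0.4;0 0 -14 0 0 0 0.4;0 0 -20 0 0 0 0.4;0 0 -20 0 0 0 0.4;22 -9 0 0 0 0 0.4;22 -9 0 0 0 0 0.4;22 -9 0 0 0 0 0.4;22 -9 0 0 0 0 0.4;22 -9 0 0 0 0 0.4;0 0 0 0 0 0 0.4")

```text
time: 19.88
position: [0.5686, -0.0532, 0.1838]
tool_rot: [0.259, 0.966, 0.0, -0.0]
ft_force: [0.4, -0.0, -1.3]
grip_width: 0.0447
grip_force: 15.0
```

Request:
send_rows(deltas="0 0 25 0 0 0 0.4;0 0 25 0 0 0 0.4;0 0 20 0 0 0 0.4;0 0 12 0 0 0 0.4;0 0 5 0 0 0 0.4;0 0 3 0 0 0 0.4;0 0 1.5 0 0 0 0.4;0 0 0 0 0 0 0.4;0 0 0 0 0 0 0.4")

```text
time: 21.0
position: [0.5699, -0.0536, 0.0915]
tool_rot: [0.259, 0.966, -0.0, 0.0]
ft_force: [-0.1, 0.1, -0.9]
grip_width: 0.0449
grip_force: 15.0
```

Request:
send_rows(deltas="0 0 1 0 0 0 0.4;0 0 0.6 0 0 0 0.4;0 0 0 0 0 0 0.4;0 0 0 0 0 0 0.4")

```text
time: 21.5
position: [0.5698, -0.0535, 0.0895]
tool_rot: [0.259, 0.966, -0.0, -0.0]
ft_force: [-0.8, -0.4, 0.2]
grip_width: 0.0449
grip_force: 15.0
```

Request:
send_rows(deltas="0 0 0.3 0 0 0 0.4;0 0 0 0 0 0 0.55;0 0 0 0 0 0 0.6;0 0 0 0 0 0 0.66;0 0 0 0 0 0 0.7;0 0 -10 0 0 0 0.7;0 0 -20 0 0 0 0.7;0 0 -40 0 0 0 0.85;0 0 -40 0 0 0 0.85")

```text
time: 22.62
position: [0.5696, -0.0535, 0.2007]
tool_rot: [0.259, 0.966, 0.0, -0.0]
ft_force: [-0.2, -0.5, -0.0]
grip_width: 0.071
grip_force: 0.0
```

Request:
send_rows(deltas="-22 9 0 0 0 0 0.85;-22 9 0 0 0 0 0.85;-22 9 0 0 0 0 0.85;-22 9 0 0 0 0 0.85;-22 9 0 0 0 0 0.85;0 0 0 0 0 0 0.85;0 0 0 0 0 0 0.85")

```text
time: 23.5
position: [0.6863, -0.0692, 0.1992]
tool_rot: [0.259, 0.966, -0.0, -0.001]
ft_force: [-0.3, -0.1, -0.4]
grip_width: 0.0745
grip_force: 0.0
```

```bash
python3 - <<'E'
from h import *
c,W=look('wrist','w7',['lower_die_mid','anvil_mid'])
print(robot.get_obs()['position'])
m=(W[...,2]>.041)&(W[...,2]<.052)&(np.hypot(W[...,0]-.687,W[...,1]+.067)<.045)
p=W[m][:,:2].astype(np.float32); print(len(p),cv2.minEnclosingCircle(p),np.median(W[m][:,2]))
cv2.imwrite('pics/w7c.png',cv2.resize(c['image'][20:320,120:520,::-1],(800,600)))
E
```

```text
wrist campos [ 0.612 -0.025  0.292]
lower_die_mid 0.63 [244.  49. 299. 106.] [ 0.569 -0.051  0.023] [ 0.549 -0.071  0.013] [ 0.591 -0.031  0.031]
anvil_mid 0.69 [291. 172. 356. 237.] [ 0.685 -0.068  0.046] [ 0.66  -0.094  0.039] [ 0.711 -0.043  0.047]
[ 0.68644482 -0.06931131  0.19932147]
3474 ((0.6868473887443542, -0.0688871443271637), 0.02952904999256134) 0.046128826893845
```

View pics/w7c.png

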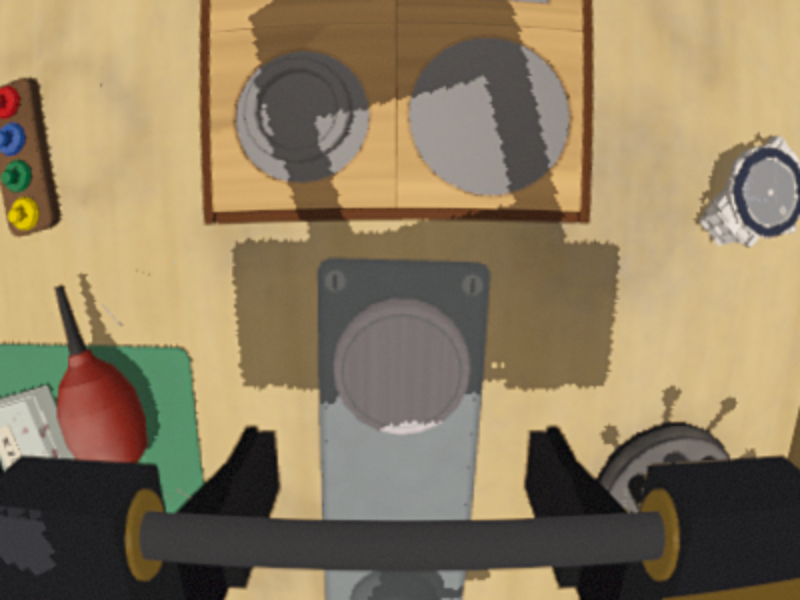

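The lower die is seated in the medium well at (300,115), and the bare anvil is at (400,365). Going for the anvil.

Request:
send_rows(deltas="0 0 20 0 0 0 0.85;0 0 25 0 0 0 0.85;0 0 25 0 0 0 0.85;0 0 16 0 0 0 0.85;0 0 7 0 0 0 0.85;0 0 0 0 0 0 0.85;0 0 0 0 0 0 0.6;0 0 0 0 0 0 0.55;0 0 0 0 0 0 0.55;0 0 0 0 0 0 0.55", newtons=25)

```text
time: 24.9
position: [0.6881, -0.0698, 0.1073]
tool_rot: [0.259, 0.966, -0.0, 0.001]
ft_force: [-0.3, -0.0, 4.2]
grip_width: 0.0591
grip_force: 25.0
```

Request:
send_rows(deltas="0 0 0 0 0 0 0.55;0 0 -5 0 0 0 0.55;0 0 -8 0 0 0 0.55;0 0 -10 0 0 0 0.55;0 0 -12 0 0 0 0.55;0 0 -15 0 0 0 0.55;0 0 -10 0 0 0 0.55;0 0 0 0 0 0 0.55")

```text
time: 25.9
position: [0.6882, -0.0697, 0.1678]
tool_rot: [0.259, 0.966, 0.0, 0.001]
ft_force: [-0.7, -0.7, -2.0]
grip_width: 0.0592
grip_force: 25.0
```

Request:
send_rows(deltas="18 6.5 0 0 0 0 0.55;18 6.5 0 0 0 0 0.55;18 6.5 0 0 0 0 0.55;18 6.5 0 0 0 0 0.55;18 6.5 0 0 0 0 0.55;19.5 7 0 0 0 0 0.55;0 0 20 0 0 0 0.55;0 0 10 0 0 0 0.55;0 0 0 0 0 0 0.55;0 0 0 0 0 0 0.55")

```text
time: 27.15
position: [0.6129, 0.0192, 0.1366]
tool_rot: [0.259, 0.966, 0.0, 0.0]
ft_force: [0.9, -0.5, -0.4]
grip_width: 0.0596
grip_force: 25.0
```

```bash
python3 - <<'E'
from h import *
c,W=look('wrist','w8',['anvil_mid'])
p=robot.get_obs()['position']; print(p)
m=(np.hypot(W[...,0]-p[0],W[...,1]-p[1])<.02)&(W[...,2]<p[2]-.03)&(W[...,2]>.05); print('top z near/all',np.nanpercentile(W[m][:,2],[5,25,50,75,95]))
cv2.imwrite('pics/w8c.png',cv2.resize(c['image'][60:360,120:520,::-1],(800,600)))
E
```

```text
wrist campos [0.539 0.063 0.229]
anvil_mid 0.83 [274. 200. 373. 280.] [0.605 0.026 0.075] [ 0.584 -0.002  0.065] [0.631 0.047 0.077]
[0.61293889 0.01917029 0.13679514]
top z near/all [0.0745656  0.0750857  0.07549153 0.07588242 0.07646277]
```

View pics/w8c.png

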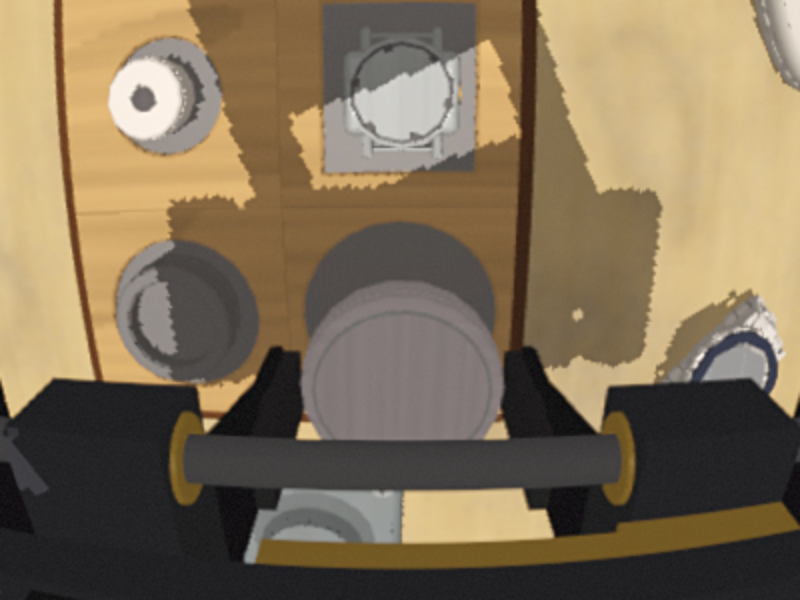

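The anvil hangs level at (402,375) over the large well. The watch lies square in its well and both dies are seated. Lowering.

Request:
send_rows(deltas="0 0 18 0 0 0 0.55;0 0 14 0 0 0 0.55;0 0 8 0 0 0 0.55;0 0 4 0 0 0 0.55;0 0 2 0 0 0 0.55;0 0 0.8 0 0 0 0.55;0 0 0 0 0 0 0.55;0 0 0 0 0 0 0.55")

```text
time: 28.25
position: [0.6126, 0.0194, 0.0898]
tool_rot: [0.259, 0.966, 0.0, 0.0]
ft_force: [0.1, 0.1, -1.1]
grip_width: 0.0592
grip_force: 25.0
```

Request:
send_rows(deltas="0 0 0.7 0 0 0 0.55;0 0 0 0 0 0 0.55;0 0 0 0 0 0 0.72;0 0 0 0 0 0 0.77;0 0 0 0 0 0 0.8;0 0 0 0 0 0 0.8;0 0 -10 0 0 0 0.8;0 0 -20 0 0 0 0.8;0 0 -40 0 0 0 0.8;0 0 -40 0 0 0 0.8")

```text
time: 29.5
position: [0.6125, 0.0194, 0.2012]
tool_rot: [0.259, 0.966, 0.0, 0.001]
ft_force: [0.7, 0.4, -0.6]
grip_width: 0.0698
grip_force: 0.0
```

Request:
send_rows(deltas="0 0 -40 0 0 0 0.8;0 0 -20 0 0 0 0.8;0 0 0 0 0 0 0.8;0 0 0 0 0 0 0.8")

```text
time: 30.0
position: [0.6118, 0.0195, 0.2586]
tool_rot: [0.259, 0.966, -0.0, -0.0]
ft_force: [-0.5, -0.3, -0.1]
grip_width: 0.0698
grip_force: 0.0
```

```bash
python3 - <<'E'
from h import *
c,W=look('wrist','w9')
for n,x,y in (('die',.498,-.0115),('watch',.54,.0613),('lower',.5705,-.053),('anvil',.6128,.0195)):
    m=(np.hypot(W[...,0]-x,W[...,1]-y)<.04)&(W[...,2]>.019)
    p=W[m].astype(np.float32); print(n,cv2.minEnclosingCircle(p[:,:2].copy()),np.percentile(p[:,2],[50,95]))
cv2.imwrite('pics/w9c.png',cv2.resize(c['image'][60:360,120:520,::-1],(800,600)))
look('side','s9',['loupe','upper_die_mid'])
E
```

```text
wrist campos [0.538 0.063 0.351]
upper_die_mid 0.74 [226.  92. 255. 120.] [ 0.498 -0.011  0.032] [ 0.487 -0.024  0.024] [0.51  0.001 0.033]
watch_mid 0.63 [302.  88. 341. 126.] [0.542 0.061 0.027] [0.523 0.043 0.014] [0.561 0.08  0.029]
lower_die_mid 0.79 [226. 160. 268. 203.] [ 0.569 -0.051  0.023] [ 0.549 -0.071  0.017] [ 0.588 -0.03   0.031]
anvil_mid 0.75 [296. 153. 350. 205.] [0.61  0.022 0.028] [ 0.585 -0.004  0.021] [0.636 0.047 0.03 ]
well_small_floor 0.69 [210.  67. 284. 144.] [ 0.5   -0.008  0.015] [ 0.455 -0.055  0.012] [0.543 0.034 0.016]
well_watch_floor 0.74 [282.  64. 362. 142.] [0.537 0.063 0.014] [0.495 0.016 0.011] [0.585 0.107 0.016]
well_medium_floor 0.84 [210. 143. 285. 217.] [ 0.572 -0.048  0.015] [ 0.524 -0.097  0.011] [ 0.617 -0.008  0.016]
well_large_floor 0.82 [282. 140. 362. 213.] [0.608 0.02  0.015] [ 0.566 -0.027  0.011] [0.659 0.067 0.016]
loupe 0.74 [120.  78. 150. 109.] [ 0.41  -0.115  0.027] [ 0.394 -0.132  0.002] [ 0.422 -0.105  0.031]
die ((0.4975925087928772, -0.012212073430418968), 0.014697710983455181) [0.03176877 0.03307341]
watch ((0.5413488149642944, 0.061014436185359955), 0.025165347382426262) [0.02753466 0.02922343]
lower ((0.5649184584617615, -0.04335150495171547), 0.032630518078804016) [0.29695103 0.30203501]
anvil ((0.6128033399581909, 0.019497547298669815), 0.04009642452001572) [0.29407732 0.30907924]
side campos [ 0.316 -0.73   0.813]
loupe 0.82 [272. 318. 286. 339.] [ 0.407 -0.131  0.024] [ 0.393 -0.14   0.002] [ 0.422 -0.112  0.031]
upper_die_mid 0.39 [295. 274. 311. 286.] [ 0.498 -0.021  0.03 ] [ 0.487 -0.029  0.015] [ 0.511 -0.003  0.033]
```

View pics/w9c.png

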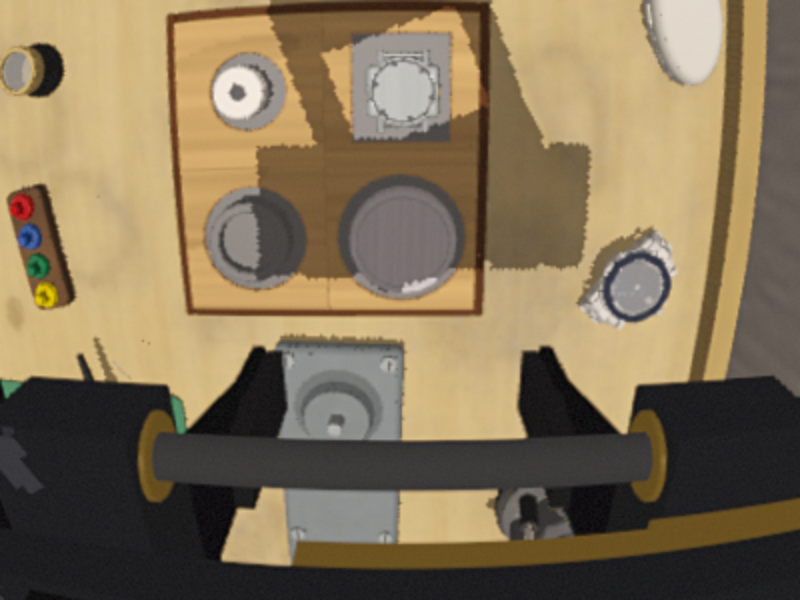

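All four pieces lie flat in their wells: die (240,92), watch (403,90), lower die (255,240) and anvil (403,238). The loupe is untouched at (30,70).

```bash
python3 -c "
from rig import robot
print(robot.hand_in())"
```

```text
the job is handed in; nothing more can be done
None
```

The job is handed in after about 30 s: the white die, watch (back up, lugs along the long side), grey lower die and anvil each lie flat in their own wells, with the gripper clear and the loupe undisturbed.

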